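Dose and close a tub at the ceramics restorer's bench

TASK

Bring the open white tub under the spout of the fixed pump bottle, push the red pump head down as far as it goes and let it spring back up, then bring the tub out clear of the spout, stand it on the bench and press its loose blue lid on until it is fully home and level. Keep the tub upright, work the pump only with the tub under the spout, and leave the tape, the tile, the brush pot and the jar as they stand.

Things in the scene. Friction and masses are not known exactly. Their poses are not given: they have to be found in the camera images.
- dispenser: Amber pump bottle fixed to the bench, 72 mm across (82 mm over its dark foot, 16 mm high), red pump head on top, 192 mm high overall. Origin: on the bench, on the bottle's axis; z up; the steel spout points along its -x axis. It stands far from the robot, near the middle, and does not move.
- pump_top (a point): Centre of the flat top of the red pump head, a disc 44 mm across; 192 mm above the bench when up. It is pressed straight down and is sprung: 14 mm travel, about 2 N to start and 8 N at the bottom. The spout goes down with it.
- spout (a point): Open end of the steel spout (tube 12 mm across), 100 mm from the bottle's axis along the dispenser's -x, 140 mm above the bench when the pump is up. From there the tube rises 42 mm and runs level back to the pump head.
- pump (a joint): Stroke of the pump head in m: 0 up, 0.014 fully down; it springs back by itself.
- tub: Open round white plastic tub, 100 mm across, 60 mm high, wall 4 mm, about 160 g, with a teal blade handle. Origin: centre of its underside; z up; the handle points along its -x axis.
- tub_handle (a point): Middle of the tub's handle, 88 mm from the tub's axis along its -x, 30 mm above its underside. The handle is an upright blade 14 mm wide (along the tub's y), from 48 to 114 mm from the axis, and from 18 to 42 mm above the underside, clear of the lid.
- lid: Loose blue round lid, skirt-down on the bench, 100 g, 20 mm high without knob, 112 mm across its top, skirt flared to 120 mm. Origin: centre of the skirt's foot; z up. The skirt goes round the tub's rim with 3 mm play. A stiff seal catches on the rim: merely laid on, its origin is 54 mm above the tub's underside; pressed with about 12 N it goes down to its stop at 48 mm and stays.
- seal (a joint): How far the lid is pressed home on its seal, m: 0 as it lies loose, 0.006 fully home.
- lid_knob (a point): Centre of the top of the lid's white round knob, 48 mm above the lid's origin. The knob is 26 mm across (30 mm at its top) and rises from the lid's top face, 20 mm above the origin.
- tape: Bystander: roll of tape lying flat, 72 mm across, 24 mm high. Origin: centre of its underside.
- tile: Bystander: white glaze tile lying flat, 85 x 70 x 10 mm. Origin: centre of its underside.
- brush_pot: Bystander: blue ceramic pot 80 mm across and 100 mm high, with brushes up to 196 mm high. Origin: centre of its underside.
- varnish_jar: Bystander: green glass jar, 72 mm across, 95 mm high, black cap. Origin: centre of its underside.
Mind the look-alikes: they are no part of the job. Leave any purple or yellow look-alike of the dispenser alone.

How it is judged:
On the way, in this order (a step that is already met when the one before it is completed fails the run):
1. the open tub stands upright under the spout (the spout within 25 mm of its axis) (horizontal distance between spout and tub below 0.025 m and height (world z) of tub below 0.006 m and angle between tub's own z axis and vertical below 0.06 rad and value of joint pump below 0.003 m), for 0.2 s.
2. the pump head is pressed down at least 11 mm of its 14 mm with the tub under the spout (horizontal distance between spout and tub below 0.03 m and value of joint pump above 0.011 m), for 0.05 s.
3. the pump head is up again and the tub is out, its axis more than 60 mm from the spout (horizontal distance between spout and tub above 0.06 m and value of joint pump below 0.003 m), for 0.2 s.
4. the lid is pressed home on the tub (z of lid in the frame of tub between 0.042 and 0.05 m and horizontal distance between lid and tub below 0.007 m and angle between the z axis of lid and the z axis of tub, either way round below 0.05 rad), for 0.1 s.
At the end, for the whole second after the job is handed in: Lid home on the tub (origin 42 to 50 mm above the tub's underside, within 7 mm of its axis, within 0.05 rad of level); tub upright on the bench (0.06 rad, underside below 6 mm), its axis over 60 mm from the spout; pump up (under 3 mm); tub and lid at rest (under 10 mm/s) (all of step 3 and all of step 4 and height (world z) of tub below 0.006 m and angle between tub's own z axis and vertical below 0.06 rad and linear speed of each of tub, lid below 0.01 m/s); the robot touches nothing.
It fails at once if the pump head is pressed more than 6 mm while the spout is more than 30 mm from the tub's axis (value of joint pump above 0.006 m and not (horizontal distance between spout and tub below 0.03 m)).
It fails at once if the tub is tipped more than 0.5 rad (angle between tub's own z axis and vertical above 0.5 rad).
It fails at once if the tape, tile, brush pot or jar is moved more than 30 mm or tipped more than 0.3 rad (distance of any of tape, tile, brush_pot, varnish_jar from where it was at the start of the episode above 0.03 m or angle between any of tape, tile, brush_pot, varnish_jar's own z axis and vertical above 0.3 rad).
It also fails if it takes over 72 s, if anything falls off the work surface, if the arm or the gripper's body presses on something with over 40 N, if the wrist force passes 120 N, or if a joint passes its speed limit or range.

ROBOT

A 6-joint arm with a two-finger parallel gripper is mounted at the origin on the work surface. World frame = base frame: x ahead of the robot, y to its left, z up, the work surface at z = 0. Lengths are in m, angles in rad, forces in N, time in s.
With the tool pointing down it reaches from about 0.35 to 0.85 m from the base axis. Payload 8.1 kg.
Tool frame: the origin (TCP) lies at the very end of the fingers, on their centre line; the grasp point (between the pads) lies 19 mm behind it; z points along the fingers, y is the direction in which the jaws open and shut (so a half turn about z gives the same grasp; the last joint's range is limited). The gripper opens to 93 mm and grips with 3 to 60 N. Pads are 15 mm wide; open, the fingers measure 128 mm over their backs; the gripper's body (75 mm by 188 mm) begins 65 mm behind the grasp point.
Start: joints at [1.192, 0.13, 1.488, -0, 1.523, -0.085], TCP at [0.174, 0.574, 0.19] pointing down, gripper open.
Joint ranges: [-2.96, 2.96], [-0.89, 2.26], [0.02, 2.5], [-1.34, 4.48], [0, 2.73], [-2.66, 2.66]. Speed limits (rad/s): [2.39, 2.39, 2.79, 3.14, 3.14, 3.14].

INTERFACE

Orientations are given as a rotation vector (axis times angle).
In Python, from plant import * gives the robot as it stands.
- The arm moves only by the tool apply_moves, never from a script. Its argument "commands" is one flat list of numbers, 7 for each row, row after row: the shift along the world's x, y, z in cm, then the turn, a rotation vector about the world's x, y, z in rad, then the finger opening in cm, from 0 to 9.3. A call has 1 to 8 rows; each row shifts and turns the pose as measured when the row begins; what a row does not reach is not made up. A row lasts 1/8 s, in which the tool goes at most 62.5 mm and 10.7 degrees, less where a joint would pass 70% of its speed; a pose out of reach is approached as far as the arm can. A call with a gripper value outside its range is refused whole. The fingers move at their own pace and stop on an object; "squeeze" is the grip in N (left out, the last holds). Time passes only in rows, so rows that do not move let the fingers close. It gives the time, the measured TCP pose, the force and the opening at its end, in the units of the state.
- read_state(): the state, without advancing time (a new reading comes with each control period).
- read_camera(name): name is "side" or "top" or "wrist"; returns (picture, depth): 384x512x3 uint8, blue, green, red; 384x512 float32, m along the optical axis (not along the pixel's ray), 0 where there is no reading.
- camera_model(name): a dict with "intrinsics" (3x3 intrinsics, pixels), "R" (3x3) and "t" (3): a world point X has camera coordinates R X + t. Camera axes: x right, y down, z forward; pixel columns grow to the right and rows downward; lengths in m; the calibration is good to about 2 mm. A picture is of the moment at which its call begins: read the wrist's pose just before it. camera_model takes no time and is no camera call; for the wrist camera it gives the pose at the moment of the call.
- close_job(): hands the job in, once; it reports no verdict.
Trained networks look in the newest picture that a camera, given by its name, has taken for a name from the list of things; names that differ only in an ending like _2 or _b are one class to them, and where a whole thing is asked for, a point or a joint stands for the part that bears it (a point fixed in the world has none). Each returns a list of dicts, best first, with "conf" (0 to 1); they miss things now and then, are a little off and sometimes report something else, mostly with a low value. They report only what shows in the picture. A call takes as long as a camera call. They do not tell look-alikes from the thing itself.
- find_in(query, camera): "point" ([x, y, z] in m, in the coordinates of the camera as it stood for that picture, good to about 4 mm: the middle of the surface that is visible of it).
- cut_out(query, camera): "mask" (384x512 bool, what is visible of it).
- spot_point(query, camera): "point" ([x, y, z] in m, in the coordinates of the camera as it stood for that picture, good to about 4 mm: a listed point, or the origin of a listed thing).
The state is a dict: "t": time; "q": joint angles; "dq": joint speeds; "joint_torque": joint torques, N m; "tool_pos": TCP position; "orientation": TCP orientation; "force": force on the tool from outside, world axes, zero at the start; "wrist_torque": the same for the moment, N m; "opening": finger opening in m.
Only numpy, scipy, OpenCV 4.12 (cv2) and the standard library are available. Lean on these libraries where they do the work, as an engineer would, in place of code of your own. Each camera call takes 0.05 s, during which the arm holds its last target. There are 200 camera calls.

## Working session

There is one attempt and no reset: what is moved stays moved. The work goes in short steps, Python scripts to look and compute and a tool call to move; the robot and the scene stay as the last step left them, time stands still between calls to the robot, and variables do not carry over. Pictures are saved under pics/ and viewed, about 8 in all and at most 12, crops included, and the job is handed in when it is done.

Besides the shell and the picture viewer there is one more tool, called as name(argument=value, ...) on one line, values as JSON. apply_moves: Moves the arm, as the interface text tells. Its arguments: {"type":"object","properties":{"commands":{"type":"array"},"squeeze":{"type":"number"}},"required":["commands"]}

```bash
mkdir -p pics; cat > h.py <<'E'
from plant import *
import numpy as np, cv2
def w(cam,p,m=None):
    m=m or camera_model(cam); return np.array(m["R"]).T@(np.array(p)-np.array(m["t"]))
def cloud(cam):
    m=camera_model(cam); im,d=read_camera(cam); K=np.array(m["intrinsics"])
    v,u=np.mgrid[0:384,0:512]
    P=np.stack([(u-K[0,2])/K[0,0]*d,(v-K[1,2])/K[1,1]*d,d],-1)
    return im,d,(P-np.array(m["t"]))@np.array(m["R"])
def spot(q,cam):
    return [(np.round(w(cam,r["point"]),3).tolist(),round(r["conf"],2)) for r in spot_point(q,cam)[:4]]
E
python3 - <<'E'
from h import *
a,_,_=cloud("side"); b,_,_=cloud("top")
cv2.imwrite("pics/a.png",a); cv2.imwrite("pics/b.png",b)
for q in ["dispenser","pump_top","spout","tub","tub_handle","lid","lid_knob","tape","tile","brush_pot","varnish_jar"]:
    print(q,"top",spot(q,"top"),"side",spot(q,"side"))
print(read_state())
E
```

```text
dispenser top [([0.346, 0.182, 0.006], 0.92), ([0.354, -0.208, 0.003], 0.73), ([0.639, -0.015, -0.001], 0.66), ([0.859, -0.026, 0.001], 0.57)] side [([0.859, -0.019, 0.001], 0.95), ([0.341, 0.181, 0.004], 0.86), ([0.35, -0.202, 0.002], 0.68), ([0.643, -0.015, -0.0], 0.65)]
pump_top top [([0.347, -0.201, 0.198], 0.89), ([0.647, -0.02, 0.194], 0.83), ([0.858, -0.015, 0.194], 0.67)] side [([0.861, -0.019, 0.194], 0.85), ([0.343, 0.182, 0.195], 0.77), ([0.645, -0.018, 0.193], 0.71), ([0.355, -0.206, 0.193], 0.71)]
spout top [([0.761, 0.012, 0.148], 0.85), ([0.269, -0.153, 0.144], 0.79), ([0.239, 0.191, 0.14], 0.61), ([0.547, 0.014, 0.139], 0.57)] side [([0.547, 0.012, 0.139], 0.84), ([0.762, 0.015, 0.142], 0.83), ([0.244, 0.187, 0.139], 0.78), ([0.268, -0.154, 0.145], 0.65)]
tub top [([0.535, 0.325, 0.002], 0.72)] side [([0.526, 0.329, 0.001], 0.7)]
tub_handle top [([0.446, 0.305, 0.033], 0.98)] side [([0.445, 0.303, 0.035], 0.65)]
lid top [([0.511, -0.308, 0.001], 0.58)] side [([0.504, -0.305, 0.001], 0.92)]
lid_knob top [([0.507, -0.305, 0.05], 0.56), ([0.641, -0.016, -0.001], 0.16)] s
[... 434 characters left out ...]
29, -0.005], 0.55), ([0.443, 0.305, 0.032], 0.54)]
{'t': 1.2, 'q': array([ 1.19159697e+00,  1.30392203e-01,  1.48815985e+00, -3.11650784e-05,
        1.52301338e+00, -8.54140125e-02]), 'dq': array([-0.00189817,  0.00139629,  0.00098845, -0.00018425,  0.00040354,
        0.00048178]), 'joint_torque': array([ 2.24295320e-03, -5.59781778e+01, -4.92046630e+01,  7.69251259e-02,
        2.31015624e-02, -4.75266597e-05]), 'tool_pos': array([0.1737521 , 0.57431024, 0.18996195]), 'orientation': array([4.59811479e-01, 3.10772394e+00, 3.03424212e-05]), 'force': array([ 0.00695622, -0.39752728, -0.13279265]), 'wrist_torque': array([-0.00844629, -0.00704496, -0.02336698]), 'opening': 0.09327252820796123}
```

View pics/a.png

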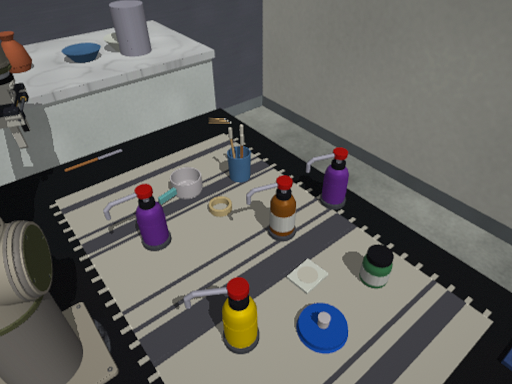

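View pics/b.png

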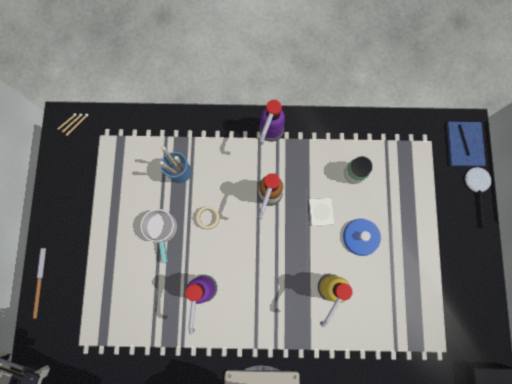

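The side view shows the amber dispenser at px (283,210). The purple bottles at (153,220) and (335,185) and the yellow one at (240,315) are look-alikes. The tub is at (186,183) with its teal handle at (168,195), and the lid is at (322,327). Both cameras agree and the heights fit the sizes given.

```bash
cat >> h.py <<'E'
from scipy.spatial.transform import Rotation as Ro
def go(pos,jaw):
    "shift cm / turn to reach TCP pos, pointing down, jaw axis at angle jaw (mod pi)"
    s=read_state(); R0=Ro.from_rotvec(s["orientation"]); best=None
    for k in (0,np.pi):
        a=jaw+k; y=np.array([np.cos(a),np.sin(a),0]); z=np.array([0,0,-1.]); x=np.cross(y,z)
        r=(Ro.from_matrix(np.stack([x,y,z],1))*R0.inv()).as_rotvec()
        if best is None or np.linalg.norm(r)<np.linalg.norm(best): best=r
    print("t",round(s["t"],2),"tcp",np.round(s["tool_pos"],4),"shift cm",np.round((np.array(pos)-s["tool_pos"])*100,2),"turn",np.round(best,3),"F",np.round(s["force"],1),"open",round(s["opening"],4),"q6",round(s["q"][5],2))
E
python3 - <<'E'
from h import *
im,d,P=cloud("top"); im2,d2,P2=cloud("side")
for i,p in ((im,P),(im2,P2)):
    h=cv2.cvtColor(i,cv2.COLOR_BGR2HSV); roi=(abs(p[...,0]-.47)<.09)&(abs(p[...,1]-.31)<.09)
    m=roi&(h[...,0]>78)&(h[...,0]<100)&(h[...,1]>80)&(p[...,2]>.03)
    q=p[m]; print(m.sum(),q.mean(0),q.min(0),q.max(0)); c=cv2.fitLine(q[:,:2].astype(np.float32),2,0,.01,.01).ravel(); print("line",c,np.arctan2(c[1],c[0]))
    rim=p[(abs(p[...,0]-.53)<.07)&(abs(p[...,1]-.327)<.07)&(p[...,2]>.053)&(p[...,2]<.066)]
    A=np.c_[2*rim[:,:2],np.ones(len(rim))]; s=np.linalg.lstsq(A,(rim[:,:2]**2).sum(1),rcond=None)[0]
    print("rim",s[:2],np.sqrt(s[2]+s[:2]@s[:2]))
a=np.arctan2(.022,.086)
go([.446,.304,.13],a+np.pi/2)
E
```

```text
<stdin>:6: RuntimeWarning: Mean of empty slice.
  ret = um.true_divide(
Traceback (most recent call last):
ValueError: zero-size array to reduction operation minimum which has no identity
```

```bash
python3 - <<'E'
from h import *
go([.446,.304,.15],np.arctan2(.022,.086)+np.pi/2)
E
```

```text
t 1.3 tcp [0.1737 0.5743 0.1899] shift cm [ 27.23 -27.03  -3.99] turn [0.    0.    0.544] F [-0.  -0.4 -0.9] open 0.0933 q6 -0.09
```

apply_moves(commands=[4.5,-4.5,0,0,0,0.09,9.3,4.5,-4.5,0,0,0,0.09,9.3,4.5,-4.5,0,0,0,0.09,9.3,4.5,-4.5,-1,0,0,0.09,9.3,4.5,-4.5,-1,0,0,0.09,9.3,4.5,-4.5,-2,0,0,0.09,9.3,0,0,0,0,0,0,9.3])

```text
t: 2.17
tool_pos: [0.4385, 0.3075, 0.1527]
orientation: [-0.418, 3.111, 0.004]
force: [-1.1, 0.5, 0.5]
opening: 0.0927
```

```bash
python3 - <<'E'
from h import *
go([.446,.304,.15],np.arctan2(.022,.086)+np.pi/2)
im,d,p=cloud("wrist"); cv2.imwrite("pics/c.png",im)
print(spot("tub","wrist"),spot("tub_handle","wrist"))
for r in cut_out("tub_handle","wrist")[:2]: 
    m=r["mask"]&(d>0); q=p[m]; print(r["conf"],m.sum(),np.percentile(q,[2,50,98],axis=0).round(3).tolist())
q=p[(d>0)]; t=q[(q[:,2]>.036)&(q[:,2]<.046)]; print("h",len(t),np.percentile(t,[2,50,98],axis=0).round(3).tolist())
t=q[(q[:,2]>.055)&(q[:,2]<.065)]; print("rim",len(t),np.percentile(t,[2,50,98],axis=0).round(3).tolist())
E
```

```text
t 2.17 tcp [0.4385 0.3075 0.1527] shift cm [ 0.75 -0.35 -0.27] turn [-0.003  0.002 -0.017] F [-1.1  0.5  0.5] open 0.0927 q6 -1.32
[] [([0.445, 0.313, 0.028], 0.64)]
0.65 4718 [[0.422, 0.277, 0.002], [0.519, 0.315, 0.018], [0.575, 0.368, 0.06]]
0.32 1038 [[0.421, 0.242, -0.0], [0.675, 0.272, 0.021], [0.694, 0.305, 0.297]]
h 1224 [[0.331, 0.204, 0.037], [0.458, 0.303, 0.041], [0.677, 0.353, 0.045]]
rim 923 [[0.326, 0.201, 0.055], [0.493, 0.311, 0.059], [0.577, 0.367, 0.064]]
```

View pics/c.png

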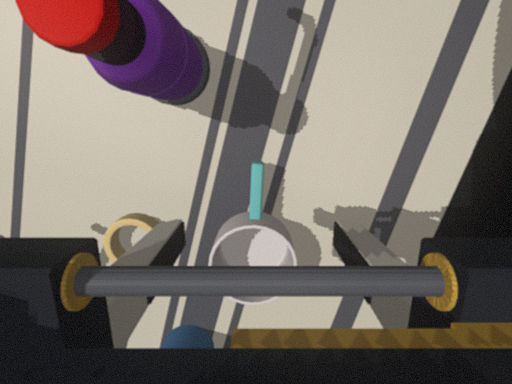

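The wrist view shows the teal handle at px (257,190), the rim circle centred at (254,262), and the purple look-alike at upper left. Next I fit both.

```bash
cat > tubfit.py <<'E'
from h import *
def fit(r0,r1,c0,c1):
    im,d,p=cloud("wrist"); h=cv2.cvtColor(im,cv2.COLOR_BGR2HSV)
    m=(d>0)&(h[...,0]>75)&(h[...,0]<105)&(h[...,1]>80)&(p[...,2]>.03)&(p[...,2]<.05)
    n=np.zeros_like(m); n[r0:r1,c0:c1]=1; q=p[m&n]
    l=cv2.fitLine(q[:,:2].astype(np.float32),cv2.DIST_L2,0,.001,.001).ravel()
    print("handle",len(q),q.mean(0).round(4),q.min(0).round(3),q.max(0).round(3),"ang",np.arctan2(l[1],l[0]))
    return l,p,d
E
python3 - <<'E'
from tubfit import *
l,p,d=fit(150,230,235,280)
n=np.zeros(d.shape,bool); n[215:262,200:310]=1
q=p[n&(d>0)&(p[...,2]>.056)&(p[...,2]<.064)]
A=np.c_[2*q[:,:2],np.ones(len(q))]; s=np.linalg.lstsq(A,(q[:,:2]**2).sum(1),rcond=None)[0]
print("rim",len(q),s[:2],np.sqrt(s[2]+s[:2]@s[:2]))
E
```

```text
handle 633 [0.4469 0.3056 0.0404] [0.417 0.294 0.03 ] [0.48  0.318 0.043] ang 0.22374137
rim 463 [0.52791188 0.32356402] 0.04738888999515895
```

apply_moves(commands=[0.85,-0.2,-3,0,0,-0.02,6,0,0,-4,0,0,0,6,0,0,-4,0,0,0,6,0,0,-2,0,0,0,6,0,0,0,0,0,0,6])

```text
t: 3.05
tool_pos: [0.4421, 0.3188, 0.0257]
orientation: [-0.409, 3.103, 0.014]
force: [-0.9, 0.2, 0.2]
opening: 0.0608
```

```bash
python3 - <<'E'
from h import *
go([.447,.3055,.012],.225+np.pi/2)
E
```

```text
t 3.05 tcp [0.4421 0.3188 0.0257] shift cm [ 0.49 -1.33 -1.37] turn [-0.01   0.011 -0.037] F [-0.9  0.2  0.2] open 0.0608 q6 -1.31
```

apply_moves(commands=[0.5,-1.3,0,-0.01,0.01,-0.037,6,0,0,0,0,0,0,6])

```text
t: 3.3
tool_pos: [0.4483, 0.3068, 0.0284]
orientation: [-0.351, 3.119, 0.001]
force: [0.4, -0.0, 0.3]
opening: 0.0598
```

```bash
python3 - <<'E'
from h import *
go([.447,.3055,.012],.225+np.pi/2)
E
```

```text
t 3.3 tcp [0.4483 0.3068 0.0284] shift cm [-0.13 -0.13 -1.64] turn [-0.001  0.003  0.001] F [ 0.4 -0.   0.3] open 0.0598 q6 -1.29
```

apply_moves(commands=[-0.1,-0.2,-0.8,0,0,0,6,0,-0.1,-0.8,0,0,0,6,0,0,0,0,0,0,6])

```text
t: 3.68
tool_pos: [0.4486, 0.3041, 0.0132]
orientation: [-0.35, 3.116, 0.003]
force: [-0.1, -0.6, -0.4]
opening: 0.0604
```

```bash
python3 - <<'E'
from h import *
go([.447,.3055,.012],.225+np.pi/2)
E
```

```text
t 3.67 tcp [0.4486 0.3041 0.0132] shift cm [-0.16  0.14 -0.12] turn [-0.002  0.006  0.001] F [-0.1 -0.6 -0.4] open 0.0604 q6 -1.29
```

apply_moves(commands=[0,0.1,0,0,0,0,0.5,0,0,0,0,0,0,0.5,0,0,0,0,0,0,0.5,0,0,0,0,0,0,0.5,0,0,0,0,0,0,0.5,0,0,0,0,0,0,0.5,0,0,1,0,0,0,0.5,0,0,0,0,0,0,0.5], squeeze=35)

```text
t: 4.68
tool_pos: [0.449, 0.3056, 0.0245]
orientation: [-0.35, 3.115, 0.003]
force: [0.0, 0.7, 0.1]
opening: 0.0052
```

The opening is 5 mm, less than the 14 mm blade, so the grasp missed. I look again.

```bash
python3 - <<'E'
from h import *
go([.447,.3055,.012],.225+np.pi/2)
a,d,p=cloud("side"); b,_,_=cloud("wrist")
print(spot("tub","side"),spot("tub_handle","side"))
c=cv2.resize(a[140:260,100:260],None,fx=4,fy=4)
cv2.imwrite("pics/d.png",np.vstack([c[:300],cv2.resize(b,(640,480))[:300]]) )
E
```

```text
t 4.67 tcp [0.449  0.3056 0.0245] shift cm [-0.2  -0.01 -1.25] turn [-0.003  0.007  0.001] F [0.  0.7 0.1] open 0.0052 q6 -1.29
[([0.528, 0.33, 0.001], 0.95)] [([0.445, 0.303, 0.037], 0.82)]
```

View pics/d.png

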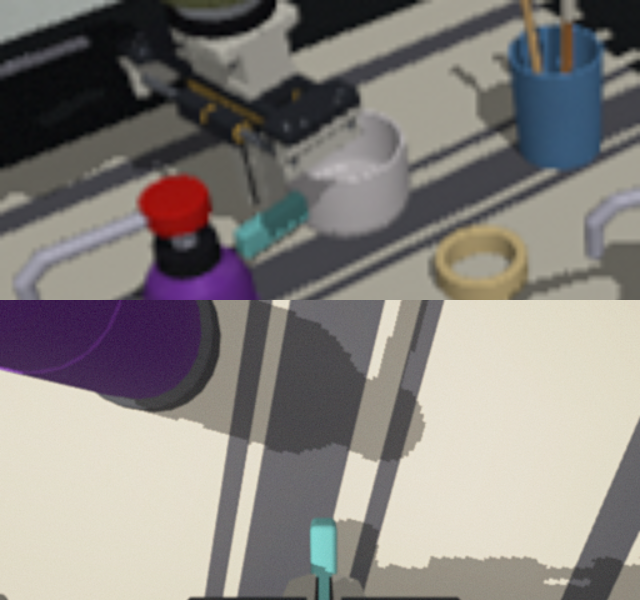

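```bash
python3 - <<'E'
from h import *
s=read_state(); m=camera_model("wrist"); K=np.array(m["intrinsics"])
im,d,p=cloud("wrist")
R=Ro.from_rotvec(s["orientation"]).as_matrix()
for dz in (0,-.019,-.05):
    X=s["tool_pos"]+R@[0,0,dz]; c=np.array(m["R"])@X+m["t"]; print(X.round(3),(K@c/c[2])[:2].round(0),c[2])
print("cam",(-np.array(m["R"]).T@m["t"]).round(3))
for v in range(170,300,8): print(v,[tuple((p[v,u]*1000).round().astype(int)) if d[v,u] else 0 for u in (235,248,258,268,281)])
cv2.imwrite("pics/e.png",cv2.resize(im[150:384,150:370],None,fx=2.5,fy=2.5))
E
```

```text
[0.448 0.305 0.023] [260. 218.] 0.20465388905230197
[0.448 0.305 0.042] [260. 228.] 0.18626035653678133
[0.448 0.305 0.073] [260. 249.] 0.15624985611672138
cam [0.38  0.288 0.216]
170 [(np.int64(422), np.int64(279), np.int64(-1)), (np.int64(420), np.int64(289), np.int64(0)), (np.int64(418), np.int64(297), np.int64(0)), (np.int64(417), np.int64(304), np.int64(-2)), (np.int64(414), np.int64(314), np.int64(-1))]
178 [(np.int64(428), np.int64(281), np.int64(-1)), (np.int64(426), np.int64(291), np.int64(2)), (np.int64(418), np.int64(297), np.int64(30)), (np.int64(423), np.int64(306), np.int64(-1)), (np.int64(420), np.int64(316), np.int64(-1))]
186 [(np.int64(434), np.int64(282), np.int64(0)), (np.int64(423), np.int64(291), np.int64(39)), (np.int64(421), np.int64(297), np.int64(41)), (np.int64(420), np.int64(304), np.int64(40)), (np.int64(427), np.int64(317), np.int64(-2))]
194 [(np.int64(441), np.int64(283), np.int64(1)), (np.int64(428), np.int64(292), np.int64(38)), (np.int64(426), np.int64(299), np.int64(41)), (np.int64(425), np.int64(305), np.int64(40)), (np.int64(433), np.int64(319), 
[... 2393 characters left out ...]
7), np.int64(291), np.int64(157)), (np.int64(420), np.int64(295), np.int64(151)), (np.int64(420), np.int64(297), np.int64(151)), (np.int64(419), np.int64(300), np.int64(152)), (np.int64(415), np.int64(302), np.int64(158))]
290 [(np.int64(419), np.int64(292), np.int64(158)), (np.int64(422), np.int64(295), np.int64(153)), (np.int64(421), np.int64(298), np.int64(152)), (np.int64(421), np.int64(300), np.int64(153)), (np.int64(416), np.int64(302), np.int64(158))]
298 [(np.int64(420), np.int64(292), np.int64(159)), (np.int64(446), np.int64(299), np.int64(122)), (np.int64(527), np.int64(321), np.int64(3)), (np.int64(450), np.int64(309), np.int64(112)), (np.int64(419), np.int64(303), np.int64(158))]
```

View pics/e.png

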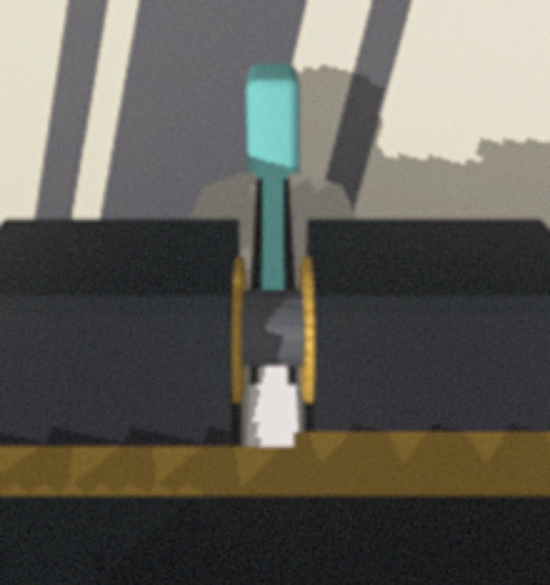

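The fingers appear to have closed above the blade: their tips image at about z 0.06 while TCP z reads 0.0245. I measure where the tips really are.

```bash
python3 - <<'E'
from h import *
im,d,p=cloud("wrist")
for u in (230,240,248,270,281):
    print(u,[(v,*(p[v,u]*1000).round().astype(int).tolist()) for v in range(216,227)])
im,d,p=cloud("side")
q=p[(d>0)&(abs(p[...,0]-.449)<.03)&(abs(p[...,1]-.305)<.03)]; 
h=cv2.cvtColor(im,cv2.COLOR_BGR2HSV); m=(d>0)&(abs(p[...,0]-.449)<.02)&(abs(p[...,1]-.305)<.025)&(p[...,2]>.01)
for v,u in list(zip(*np.where(m)))[::6]: print(v,u,(p[v,u]*1000).round().astype(int).tolist(),h[v,u].tolist())
E
```

```text
230 [(216, 460, 283, 0), (217, 460, 283, 0), (218, 462, 283, -1), (219, 462, 284, 0), (220, 463, 284, 0), (221, 464, 284, 0), (222, 465, 284, -1), (223, 465, 284, 0), (224, 467, 284, -1), (225, 467, 285, 1), (226, 443, 286, 61)]
240 [(216, 458, 291, 0), (217, 458, 291, 1), (218, 460, 291, 0), (219, 460, 291, 1), (220, 461, 292, 0), (221, 462, 292, -1), (222, 441, 291, 56), (223, 442, 291, 56), (224, 441, 291, 59), (225, 441, 291, 61), (226, 442, 291, 61)]
248 [(216, 457, 297, -1), (217, 457, 297, -1), (218, 458, 298, 0), (219, 440, 296, 51), (220, 440, 296, 52), (221, 441, 296, 54), (222, 440, 296, 56), (223, 441, 296, 56), (224, 440, 296, 60), (225, 440, 296, 61), (226, 440, 296, 62)]
270 [(216, 453, 315, -1), (217, 454, 315, -1), (218, 454, 315, -1), (219, 438, 309, 50), (220, 437, 309, 53), (221, 438, 309, 53), (222, 438, 309, 55), (223, 437, 309, 58), (224, 438, 309, 59), (225, 438, 308, 61), (226, 438, 308, 62)]
281 [(216, 451, 323, 0), (217, 451, 323, 0), (218, 452, 324, 0), (219, 453, 324, 0), (220, 454, 324, 0), (221, 455, 324, -1), (222, 455, 324, 0), (223, 436, 315, 56), (2
[... 1049 characters left out ...]

189 164 [440, 299, 67] [21, 19, 92]
189 170 [455, 290, 64] [30, 11, 91]
190 165 [440, 292, 67] [26, 18, 99]
190 171 [466, 310, 42] [89, 88, 90]
191 168 [456, 312, 42] [54, 14, 88]
192 165 [439, 294, 58] [18, 25, 103]
192 171 [462, 304, 39] [90, 106, 91]
193 167 [449, 305, 42] [90, 101, 91]
194 162 [434, 309, 43] [70, 22, 105]
194 168 [449, 298, 42] [90, 108, 92]
195 161 [429, 307, 43] [86, 67, 126]
195 167 [445, 299, 39] [89, 102, 90]
195 173 [466, 302, 27] [90, 111, 83]
196 168 [447, 298, 35] [90, 109, 84]
197 164 [434, 297, 39] [90, 104, 152]
197 171 [457, 299, 25] [88, 98, 99]
198 169 [450, 300, 24] [90, 112, 116]
200 164 [430, 293, 31] [90, 104, 127]
202 164 [430, 296, 21] [89, 89, 118]
```

apply_moves(commands=[0,0,0,0,0,0,4,0,0,0,0,0,0,4,0,0,0,0,0,0,4])

```text
t: 5.4
tool_pos: [0.4477, 0.3049, 0.0226]
orientation: [-0.351, 3.118, 0.001]
force: [-0.1, -0.5, 0.2]
opening: 0.0303
```

```bash
cat >> h.py <<'E'
def tip():
    "lowest finger points seen by the wrist camera (finger front face, per side)"
    s=read_state(); im,d,p=cloud("wrist"); R=Ro.from_rotvec(s["orientation"]).as_matrix()
    L=(p-s["tool_pos"])@R; hsv=cv2.cvtColor(im,cv2.COLOR_BGR2HSV)
    m=(d>0)&(abs(L[...,0])<.012)&(abs(L[...,1])<s["opening"]/2+.015)&(abs(L[...,1])>s["opening"]/2-.002)&(L[...,2]<.045)&(L[...,2]>-.08)&(hsv[...,1]<60)
    for sg in (-1,1):
        q=L[m&(np.sign(L[...,1])==sg)]; 
        if len(q): print("finger",sg,len(q),"tip z in tool frame",np.percentile(q[:,2],[95,99,100]).round(4),"y range",np.percentile(q[:,1],[2,98]).round(4))
E
python3 - <<'E'
from h import *
go([.447,.3055,.012],.225+np.pi/2); tip()
E
```

```text
t 5.4 tcp [0.4477 0.3049 0.0226] shift cm [-0.07  0.06 -1.06] turn [-0.001  0.004  0.001] F [-0.1 -0.5  0.2] open 0.0303 q6 -1.29
finger -1 1761 tip z in tool frame [0.0235 0.024  0.0245] y range [-0.0295 -0.0141]
finger 1 1753 tip z in tool frame [0.0236 0.0241 0.0247] y range [0.0141 0.029 ]
```

```bash
sed -i 's/(L\[...,2\]<.045)/(p[...,2]>.008)/' h.py
python3 - <<'E'
from h import *
tip()
im,d,p=cloud("wrist")
for u in (220,230,238,280,290): print(u,[(v,*(p[v,u]*1000).round().astype(int).tolist()) for v in range(204,232,3)])
E
```

```text
finger -1 1254 tip z in tool frame [-0.0328 -0.0281 -0.0261] y range [-0.0316 -0.0181]
finger 1 1280 tip z in tool frame [-0.0329 -0.0283 -0.0266] y range [0.0161 0.03  ]
220 [(204, 451, 273, 1), (207, 454, 274, 0), (210, 456, 274, 0), (213, 458, 275, 1), (216, 461, 275, 1), (219, 463, 276, 1), (222, 444, 279, 55), (225, 444, 280, 60), (228, 444, 280, 64), (231, 444, 281, 69)]
230 [(204, 450, 281, -1), (207, 452, 281, 0), (210, 454, 282, 0), (213, 457, 282, -1), (216, 460, 283, -1), (219, 462, 283, 0), (222, 465, 284, -1), (225, 467, 284, -1), (228, 470, 285, -1), (231, 473, 285, -2)]
238 [(204, 448, 287, -1), (207, 450, 288, 0), (210, 453, 288, 0), (213, 456, 289, 0), (216, 458, 289, 0), (219, 461, 290, -1), (222, 463, 290, -1), (225, 465, 291, 0), (228, 468, 291, -1), (231, 470, 292, 0)]
280 [(204, 441, 320, 0), (207, 443, 320, 0), (210, 446, 321, -1), (213, 448, 322, 0), (216, 451, 322, 0), (219, 453, 323, 0), (222, 455, 323, 0), (225, 458, 324, -1), (228, 460, 325, 0), (231, 463, 325, -1)]
290 [(204, 439, 328, 0), (207, 441, 328, 1), (210, 444, 329, 0), (213, 446, 329, 0), (216, 449, 330, -1), (219, 451, 331, 0), (222, 436, 321, 53), (225, 436, 320, 57), (228, 437, 321, 58), (231, 439, 321, 57)]
```

Both fingertips sit 26 mm behind the reported TCP, in the closed and the open state alike, so the true tip z is the reported z + 0.026. I descend by that amount and watch the force.

apply_moves(commands=[-0.05,0.05,-1,0,0,0,4,0,0,-1,0,0,0,4,0,0,-0.7,0,0,0,4,0,0,0,0,0,0,4])

```text
t: 6.05
tool_pos: [0.4464, 0.305, -0.0072]
orientation: [-0.351, 3.119, 0.001]
force: [0.2, -0.9, 0.4]
opening: 0.0395
```

```bash
python3 - <<'E'
from h import *
go([.447,.3055,-.012],.225+np.pi/2); tip()
E
```

```text
t 6.05 tcp [ 0.4464  0.305  -0.0072] shift cm [ 0.06  0.05 -0.48] turn [-0.001  0.003  0.001] F [ 0.2 -0.9  0.4] open 0.0395 q6 -1.29
finger -1 1329 tip z in tool frame [-0.0328 -0.0286 -0.026 ] y range [-0.0343 -0.0209]
finger 1 1378 tip z in tool frame [-0.0329 -0.0291 -0.0271] y range [0.0189 0.0331]
```

apply_moves(commands=[0,0,-0.5,0,0,0,4,0,0,0,0,0,0,0.5,0,0,0,0,0,0,0.5,0,0,0,0,0,0,0.5,0,0,0,0,0,0,0.5,0,0,0,0,0,0,0.5,0,0,0.5,0,0,0,0.5,0,0,0,0,0,0,0.5], squeeze=35)

```text
t: 7.1
tool_pos: [0.4471, 0.3054, -0.0062]
orientation: [-0.351, 3.118, 0.002]
force: [-0.6, -0.7, -1.9]
opening: 0.0136
```

The blade is held: opening 13.6 mm and about 1.9 N of weight. Now I lift and carry it over the tape.

apply_moves(commands=[0,0,2,0,0,0,0.5,0.5,-1,2,0,0,0,0.5,1,-3,0,0,0,0,0.5,0.5,-3.5,0,0,0,0,0.5,0,-3.5,0,0,0,0,0.5,0,-3.5,0,0,0,0,0.5,0,0,0,0,0,0,0.5])

```text
t: 7.98
tool_pos: [0.4666, 0.1564, 0.0351]
orientation: [-0.353, 3.118, 0.001]
force: [-0.4, 0.7, -1.8]
opening: 0.0136
```

```bash
python3 - <<'E'
from h import *
go([.463,-.007,.03],.225+np.pi/2)
E
```

```text
t 7.97 tcp [0.4666 0.1564 0.0351] shift cm [ -0.36 -16.34  -0.51] turn [-0.001  0.004 -0.001] F [-0.4  0.7 -1.8] open 0.0136 q6 -1.58
```

apply_moves(commands=[-0.7,-3.5,0,0,0,0,0.5,0,-3.5,0,0,0,0,0.5,0,-3.5,0,0,0,0,0.5,0,-2.5,0,0,0,0,0.5,0,-1,0,0,0,0,0.5,0,0,0,0,0,0,0.5])

```text
t: 8.72
tool_pos: [0.4602, 0.0168, 0.0359]
orientation: [-0.356, 3.115, 0.004]
force: [-0.2, 0.4, -2.3]
opening: 0.0135
```

```bash
python3 - <<'E'
from h import *
go([.463,-.007,-.009],.225+np.pi/2)
cloud("side"); print(spot("tub","side"),spot("tub_handle","side"),spot("spout","side"))
cloud("top"); print(spot("tub","top"),spot("spout","top"),spot("tub_handle","top"))
E
```

```text
t 8.72 tcp [0.4602 0.0168 0.0359] shift cm [ 0.28 -2.38 -4.49] turn [-0.003  0.006 -0.002] F [-0.2  0.4 -2.3] open 0.0135 q6 -1.88
[([0.539, 0.042, 0.048], 0.91)] [([0.457, 0.014, 0.081], 0.75), ([0.547, 0.012, 0.138], 0.42)] [([0.266, -0.153, 0.143], 0.83), ([0.547, 0.015, 0.142], 0.61), ([0.763, 0.016, 0.143], 0.61), ([0.245, 0.187, 0.14], 0.57)]
[([0.545, 0.04, 0.05], 0.85)] [([0.552, 0.016, 0.137], 0.8), ([0.242, 0.191, 0.141], 0.78), ([0.268, -0.153, 0.143], 0.71), ([0.761, 0.011, 0.142], 0.6)] []
```

apply_moves(commands=[0.3,-1.5,0,0,0,0,0.5,0.1,-1,-1,0,0,0,0.5,0,0,-1.3,0,0,0,0.5,0,0,-1,0,0,0,0.5,0,0,-0.5,0,0,0,0.5,0,0,0,0,0,0,0.5])

```text
t: 9.88
tool_pos: [0.4631, -0.0098, -0.0061]
orientation: [-0.358, 3.117, 0.005]
force: [0.2, 0.5, -2.9]
opening: 0.0139
```

```bash
python3 - <<'E'
from h import *
go([.463,-.007,-.0115],.225+np.pi/2)
cloud("side"); print(spot("tub","side"),spot("tub_handle","side"))
cloud("top"); print(spot("tub","top"))
E
```

```text
t 9.88 tcp [ 0.4631 -0.0098 -0.0061] shift cm [-0.01  0.28 -0.54] turn [-0.003  0.003 -0.003] F [ 0.2  0.5 -2.9] open 0.0139 q6 -1.94
[([0.549, 0.01, 0.007], 0.87)] [([0.461, -0.012, 0.041], 0.96)]
[([0.552, 0.012, 0.01], 0.67)]
```

apply_moves(commands=[-0.1,0.15,-0.35,0,0,0,0.5,0,0,-0.2,0,0,0,0.5,0,0,0,0,0,0,0.5])

```text
t: 10.5
tool_pos: [0.4638, -0.0083, -0.0101]
orientation: [-0.358, 3.114, 0.003]
force: [-0.3, -0.2, -1.8]
opening: 0.0137
```

apply_moves(commands=[0,0,-0.2,0,0,0,0.5,0,0,0,0,0,0,0.5])

```text
t: 10.75
tool_pos: [0.4642, -0.0084, -0.0116]
orientation: [-0.358, 3.113, 0.003]
force: [-0.9, -0.3, -0.3]
opening: 0.0139
```

Contact: the weight has come off the wrist. I release and rise straight up.

apply_moves(commands=[0,0,0,0,0,0,4,0,0,0,0,0,0,4,0,0,0,0,0,0,4,0,0,2,0,0,0,4,0,0,4,0,0,0,4,0,0,5,0,0,0,0,0,0,6,0,0,0,0,0,0,5,0,0,0,0])

```text
t: 11.75
tool_pos: [0.4591, -0.0078, 0.2095]
orientation: [0.358, -3.12, -0.006]
force: [0.3, -0.4, -0.4]
opening: 0.0148
```

```bash
python3 - <<'E'
from h import *
go([.645,-.017,.19],.225+np.pi/2)
cloud("side"); print(spot("tub","side"),spot("tub_handle","side"),spot("pump_top","side"),spot("spout","side"))
cloud("top"); print(spot("tub","top"),spot("pump_top","top"))
im,d,p=cloud("wrist"); h=cv2.cvtColor(im,cv2.COLOR_BGR2HSV)
m=(d>0)&((h[...,0]<8)|(h[...,0]>172))&(h[...,1]>150)&(p[...,2]>.185)&(p[...,2]<.2)&(abs(p[...,1]+.016)<.05)&(p[...,0]>.55); print(m.sum(),p[m].mean(0) if m.any() else 0)
for c in ("top","side"):
    im,d,p=cloud(c); h=cv2.cvtColor(im,cv2.COLOR_BGR2HSV)
    m=(d>0)&((h[...,0]<8)|(h[...,0]>172))&(h[...,1]>120)&(p[...,2]>.186)&(p[...,2]<.2)&(abs(p[...,1]+.016)<.05)&(abs(p[...,0]-.645)<.05)
    print(c,m.sum(),(p[m].min(0).round(3),p[m].max(0).round(3),p[m].mean(0).round(3)) if m.any() else 0)
E
```

```text
t 11.75 tcp [ 0.4591 -0.0078  0.2095] shift cm [18.59 -0.92 -1.95] turn [-0.004 -0.002 -0.004] F [ 0.3 -0.4 -0.4] open 0.0148 q6 -1.93
[([0.542, 0.014, 0.002], 0.68)] [([0.462, -0.011, 0.032], 0.62)] [([0.645, -0.02, 0.192], 0.89), ([0.356, -0.207, 0.194], 0.82), ([0.858, -0.019, 0.195], 0.65), ([0.341, 0.18, 0.194], 0.61)] [([0.763, 0.015, 0.142], 0.72), ([0.546, 0.013, 0.138], 0.7), ([0.244, 0.189, 0.139], 0.6), ([0.269, -0.156, 0.144], 0.58)]
[] [([0.342, 0.182, 0.194], 0.96), ([0.353, -0.203, 0.193], 0.83), ([0.649, -0.021, 0.191], 0.73), ([0.861, -0.017, 0.194], 0.66)]
0 0
top 181 (array([ 0.623, -0.036,  0.188]), array([0.662, 0.002, 0.197]), array([ 0.642, -0.017,  0.193]))
side 147 (array([ 0.62 , -0.038,  0.186]), array([0.663, 0.001, 0.195]), array([ 0.64 , -0.02 ,  0.192]))
```

apply_moves(commands=[5,-0.3,0,0,0,0,0,5,-0.3,0,0,0,0,0,4,-0.2,0,0,0,0,0,3,-0.2,-1,0,0,0,0,0,0,0,0,0,0,0])

```text
t: 12.92
tool_pos: [0.631, -0.0177, 0.1907]
orientation: [0.357, -3.111, -0.01]
force: [-0.1, 0.2, 0.7]
opening: 0.0003
```

```bash
python3 - <<'E'
from h import *
go([.642,-.018,.17],.225+np.pi/2)
E
```

```text
t 12.93 tcp [ 0.631  -0.0177  0.1907] shift cm [ 1.1  -0.03 -2.07] turn [-0.005 -0.011 -0.003] F [-0.1  0.2  0.7] open 0.0003 q6 -1.91
```

apply_moves(commands=[1.1,0,-1.0,0,-0.01,0,0,0,0,-0.6,0,0,0,0,0,0,0,0,0,0,0])

```text
t: 13.3
tool_pos: [0.6413, -0.0176, 0.1734]
orientation: [0.358, -3.12, -0.008]
force: [-0.5, -0.1, -0.0]
opening: 0.0008
```

apply_moves(commands=[0,0,-0.6,0,0,0,0,0,0,-0.5,0,0,0,0,0,0,-0.5,0,0,0,0])

```text
t: 13.68
tool_pos: [0.6413, -0.0176, 0.1586]
orientation: [-0.358, 3.119, 0.007]
force: [-2.8, 0.2, 3.9]
opening: 0.0007
```

apply_moves(commands=[0,0,-0.5,0,0,0,0,0,0,-0.4,0,0,0,0])

```text
t: 13.92
tool_pos: [0.6414, -0.0176, 0.1505]
orientation: [-0.358, 3.118, 0.007]
force: [-3.9, 0.6, 7.7]
opening: 0.0
```

apply_moves(commands=[0,0,-0.3,0,0,0,0,0,0,-0.2,0,0,0,0])

```text
t: 14.18
tool_pos: [0.6416, -0.0176, 0.1495]
orientation: [-0.358, 3.116, 0.006]
force: [-10.8, 0.1, 14.1]
opening: 0.0004
```

The stroke has bottomed: 14 N with no further travel. Now I go up and back over the handle.

apply_moves(commands=[0,0,2,0,0,0,0,0,0,3,0,0,0,0,-4,0.2,1,0,0,0,0,-5,0.3,0,0,0,0,0,-5,0.3,0,0,0,0,3,-3.5,0.1,0,0,0,0,4,0,0,0,0,0,0,4])

```text
t: 15.05
tool_pos: [0.463, -0.0086, 0.209]
orientation: [-0.358, 3.114, 0.005]
force: [-1.6, -0.3, 1.0]
opening: 0.0257
```

```bash
python3 - <<'E'
from h import *
go([.464,-.0085,.04],.225+np.pi/2)
cloud("side"); print(spot("tub","side"),spot("tub_handle","side"),spot("pump_top","side")[:3])
from tubfit import fit
fit(120,260,220,300)
E
```

```text
t 15.05 tcp [ 0.463  -0.0086  0.209 ] shift cm [ 1.00e-01  1.00e-02 -1.69e+01] turn [-0.004  0.007 -0.004] F [-1.6 -0.3  1. ] open 0.0257 q6 -1.93
[([0.548, 0.014, 0.003], 0.86), ([0.546, 0.01, 0.139], 0.19)] [([0.462, -0.012, 0.033], 0.97)] [([0.341, 0.181, 0.195], 0.9), ([0.355, -0.209, 0.195], 0.74), ([0.645, -0.023, 0.194], 0.72)]
handle 430 [ 0.465  -0.0089  0.0406] [ 0.434 -0.021  0.037] [0.496 0.003 0.043] ang 0.2291425
```

The pump is up again (z 0.194). The tub is unmoved, with its handle at (0.465, -0.009). I descend in steps and regrasp.

apply_moves(commands=[0.1,0,-5,0,0,0,4,0,0,-5,0,0,0,4,0,0,-4,0,0,0,4,0,0,-2.5,0,0,0,4,0,0,0,0,0,0,4])

```text
t: 15.92
tool_pos: [0.4694, -0.009, 0.0393]
orientation: [-0.358, 3.114, 0.005]
force: [0.1, -0.3, 0.6]
opening: 0.04
```

```bash
python3 - <<'E'
from h import *
go([.464,-.0085,-.0115],.225+np.pi/2)
E
```

```text
t 15.93 tcp [ 0.4694 -0.009   0.0393] shift cm [-0.54  0.05 -5.08] turn [-0.004  0.007 -0.004] F [ 0.1 -0.3  0.6] open 0.04 q6 -1.93
```

apply_moves(commands=[-0.6,0,-1.5,0,0,0,4,0,0,-1.5,0,0,0,4,0,0,-1,0,0,0,4,0,0,-0.5,0,0,0,4,0,0,0,0,0,0,4])

```text
t: 16.55
tool_pos: [0.466, -0.0094, -0.0056]
orientation: [-0.357, 3.11, 0.003]
force: [0.5, 0.8, -0.3]
opening: 0.0398
```

apply_moves(commands=[0,0.05,-0.5,0,0,0,4,0,0,0,0,0,0,0.5,0,0,0,0,0,0,0.5,0,0,0,0,0,0,0.5,0,0,0,0,0,0,0.5,0,0,0,0,0,0,0.5,0,0,1,0,0,0,0.5,0,0,0,0,0,0,0.5], squeeze=35)

```text
t: 17.55
tool_pos: [0.4669, -0.009, 0.0008]
orientation: [-0.357, 3.108, 0.003]
force: [-0.1, 0.8, -1.6]
opening: 0.0136
```

apply_moves(commands=[-0.5,1,1.5,0,0,0,0.5,0,3,1.5,0,0,0,0.5,0,4,0.5,0,0,0,0.5,0,4,0,0,0,0,0.5,0,4,0,0,0,0,0.5,0,2,0,0,0,0,0.5,0,0,0,0,0,0,0.5])

```text
t: 18.42
tool_pos: [0.4611, 0.1762, 0.0379]
orientation: [-0.354, 3.107, 0.003]
force: [0.5, 0.1, -2.1]
opening: 0.0133
```

apply_moves(commands=[0,3.5,0,0,0,0,0.5,0,4,0,0,0,0,0.5,0,3,0,0,0,0,0.5,-0.3,1.5,-1,0,0,0,0.5,0,0,-1,0,0,0,0.5,0,0,-0.5,0,0,0,0.5,0,0,0,0,0,0,0.5])

```text
t: 19.3
tool_pos: [0.4576, 0.2922, 0.0094]
orientation: [-0.348, 3.111, -0.003]
force: [1.1, -0.6, -2.0]
opening: 0.0142
```

apply_moves(commands=[0,0,-0.9,0,0,0,0.5,0,0,-0.6,0,0,0,0.5,0,0,-0.3,0,0,0,0.5,0,0,0,0,0,0,0.5])

```text
t: 19.8
tool_pos: [0.4584, 0.2911, -0.0093]
orientation: [-0.345, 3.111, -0.003]
force: [-0.2, -0.2, -0.5]
opening: 0.014
```

apply_moves(commands=[0,0,-0.2,0,0,0,0.5,0,0,0,0,0,0,0.5,0,0,0,0,0,0,4,0,0,0,0,0,0,4,0,0,0,0,0,0,4,0,0,2,0,0,0,4,0,0,4,0,0,0,4,0,0,4,0,0,0,4])

```text
t: 20.8
tool_pos: [0.4561, 0.2901, 0.0888]
orientation: [-0.347, 3.116, -0.006]
force: [0.4, -0.4, 0.2]
opening: 0.04
```

apply_moves(commands=[0,0,5,0,0,0,4,-2,0,5,0,0,0,4,-2,0,2,0,0,0,4,0,0,0,0,0,0,4])

```text
t: 21.3
tool_pos: [0.4168, 0.2908, 0.2166]
orientation: [-0.345, 3.109, -0.002]
force: [-0.1, 0.4, -0.8]
opening: 0.04
```

```bash
python3 - <<'E'
from h import *
go([.508,-.305,.15],np.pi/2)
cloud("side"); print(spot("tub","side"),spot("tub_handle","side"),spot("lid_knob","side"))
cloud("top"); print(spot("tub","top"),spot("lid_knob","top"))
from tubfit import fit
l,p,d=fit(100,384,150,400)
im,_=read_camera("wrist"); cv2.imwrite("pics/f.png",im)
E
```

```text
t 21.3 tcp [0.4168 0.2908 0.2166] shift cm [  9.12 -59.58  -6.66] turn [ 0.001  0.013 -0.221] F [-0.1  0.4 -0.8] open 0.04 q6 -1.28
[([0.538, 0.315, 0.001], 0.61), ([0.561, 0.173, 0.001], 0.29)] [([0.451, 0.287, 0.033], 0.72)] [([0.511, -0.303, 0.049], 0.89), ([0.56, 0.175, 0.001], 0.53)]
[([0.54, 0.313, 0.004], 0.65)] [([0.509, -0.307, 0.049], 0.83), ([0.512, -0.308, -0.004], 0.2)]
handle 451 [0.4589 0.2896 0.0404] [0.426 0.263 0.03 ] [0.673 0.303 0.043] ang 0.01907031
```

View pics/f.png

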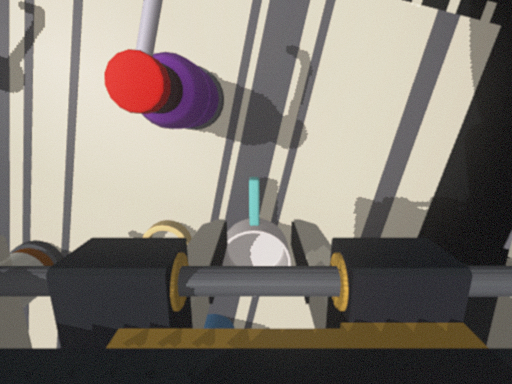

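The tub stands at (0.541, 0.312) and is upright. Now to the lid, flying above the pump heads and turning -0.6 rad to keep joint 6 away from its limit.

apply_moves(commands=[1,-5,1,0,0,-0.09,6,1,-5.5,0,0,0,-0.09,6,1,-5.5,0,0,0,-0.09,6,1,-5.5,0,0,0,-0.09,6,1,-5.5,0,0,0,-0.09,6,1,-5.5,0,0,0,-0.09,6,1,-5,0,0,0,-0.06,6,0,0,0,0,0,0,6])

```text
t: 22.75
tool_pos: [0.4857, -0.0971, 0.2205]
orientation: [0.62, 3.076, -0.009]
force: [-0.9, 0.3, -0.1]
opening: 0.0599
```

```bash
python3 - <<'E'
from h import *
go([.50,-.305,.16],1.2)
E
```

```text
t 22.75 tcp [ 0.4857 -0.0971  0.2205] shift cm [  1.43 -20.79  -6.05] turn [0.006 0.002 0.027] F [-0.9  0.3 -0.1] open 0.0599 q6 -1.47
```

apply_moves(commands=[0.5,-5,0,0,0,0.02,6,0.5,-5.5,0,0,0,0,6,0.5,-5,-2,0,0,0,6,0,-3,-2,0,0,0,6,0,-1,-2,0,0,0,6,0,0,0,0,0,0,6])

```text
t: 23.5
tool_pos: [0.502, -0.2911, 0.1572]
orientation: [0.576, 3.086, -0.002]
force: [-0.1, 0.3, 0.1]
opening: 0.0604
```

```bash
cat > knob.py <<'E'
from h import *
def knob(zk,c,r=.03):
    "knob top centre and rest, from points near height zk around c"
    for cam in ("wrist","side","top"):
        im,d,p=cloud(cam)
        m=(d>0)&(abs(p[...,2]-zk)<.006)&(np.hypot(p[...,0]-c[0],p[...,1]-c[1])<r)
        if m.sum()>3:
            q=p[m]; print(cam,m.sum(),"mean",q.mean(0).round(4),"mid",((q.min(0)+q.max(0))/2).round(4),"ext",(q.max(0)-q.min(0)).round(3))
E
python3 - <<'E'
from knob import *
go([.509,-.305,.0],1.2)
knob(.048,(.509,-.305)); print(spot("lid_knob","wrist"))
im,d=read_camera("wrist"); cv2.imwrite("pics/g.png",im)
E
```

```text
t 23.5 tcp [ 0.502  -0.2911  0.1572] shift cm [  0.7   -1.39 -15.72] turn [ 0.002  0.002 -0.002] F [-0.1  0.3  0.1] open 0.0604 q6 -1.82
wrist 500 mean [ 0.5082 -0.3086  0.0467] mid [ 0.5086 -0.3087  0.0462] ext [0.028 0.028 0.005]
side 125 mean [ 0.5061 -0.3076  0.0485] mid [ 0.5075 -0.3066  0.0474] ext [0.029 0.027 0.011]
top 12 mean [ 0.5006 -0.3035  0.0474] mid [ 0.5005 -0.3042  0.0487] ext [0.009 0.018 0.008]
[([0.507, -0.311, 0.049], 0.83)]
```

View pics/g.png

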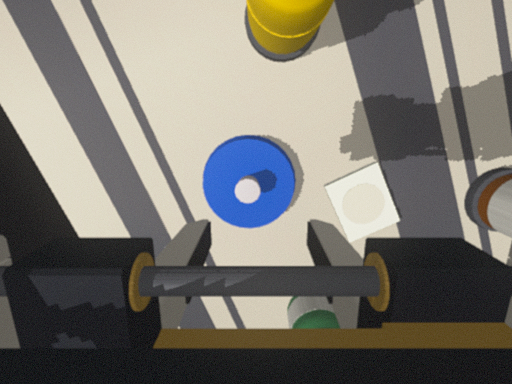

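The wrist view shows the blue lid at px (249,181) with its knob at (247,190). The yellow look-alike, tile and jar are clear of the approach.

apply_moves(commands=[0.6,-1.7,-3,0,0,0,6,0,0,-3,0,0,0,6,0,0,-3,0,0,0,6,0,0,0,0,0,0,6])

```text
t: 24.25
tool_pos: [0.514, -0.3083, 0.0751]
orientation: [0.565, 3.073, -0.012]
force: [-0.2, 0.5, 1.0]
opening: 0.0601
```

```bash
python3 - <<'E'
from h import *
go([.5082,-.308,.0],1.2)
E
```

```text
t 24.25 tcp [ 0.514  -0.3083  0.0751] shift cm [-0.58  0.03 -7.51] turn [ 0.011  0.015 -0.007] F [-0.2  0.5  1. ] open 0.0601 q6 -1.83
```

apply_moves(commands=[-0.6,0,-2,0.01,0.015,0,6,0,0,-2,0,0,0,6,0,0,-1.5,0,0,0,6,0,0,0,0,0,0,6])

```text
t: 24.75
tool_pos: [0.5096, -0.309, 0.0203]
orientation: [0.566, 3.086, -0.004]
force: [-0.8, -0.1, 0.1]
opening: 0.0597
```

```bash
python3 - <<'E'
from h import *
go([.5082,-.308,.0],1.2)
E
```

```text
t 24.75 tcp [ 0.5096 -0.309   0.0203] shift cm [-0.14  0.1  -2.03] turn [ 0.003  0.003 -0.008] F [-0.8 -0.1  0.1] open 0.0597 q6 -1.84
```

apply_moves(commands=[-0.1,0.1,-1,0,0,0,6,0,0,-0.8,0,0,0,6,0,0,0,0,0,0,6])

```text
t: 25.12
tool_pos: [0.5091, -0.3083, 0.0019]
orientation: [0.566, 3.085, -0.005]
force: [0.2, -0.3, -0.0]
opening: 0.06
```

apply_moves(commands=[0,0,-0.1,0,0,0,6,0,0,0,0,0,0,2,0,0,0,0,0,0,2,0,0,0,0,0,0,2,0,0,0,0,0,0,2,0,0,0,0,0,0,2,0,0,1,0,0,0,2,0,0,0,0,0,0,2], squeeze=35)

```text
t: 26.12
tool_pos: [0.5099, -0.3089, 0.0127]
orientation: [0.566, 3.084, -0.006]
force: [-0.8, -0.0, -1.6]
opening: 0.0266
```

The lid is held. I lift it above everything and travel to the tub.

apply_moves(commands=[0,0,4,0,0,0,2,0,0,5,0,0,0,2,0,0,5,0,0,0,2,0,0,5,0,0,0,2,0,2,2,0,0,0,2,0,4,0,0,0,0,2,0,5,0,0,0,0,2,0,5,0,0,0,0,2])

```text
t: 27.12
tool_pos: [0.5052, -0.1415, 0.2238]
orientation: [-0.575, -3.089, -0.0]
force: [1.0, -0.6, -1.7]
opening: 0.0266
```

apply_moves(commands=[0.3,5,0,0,0,0,2,0.3,5,0,0,0,0,2,0.3,5,0,0,0,0,2,0.3,5,0,0,0,0,2,0.3,5,0,0,0,0,2,0.3,5,0,0,0,0,2,0.3,3,0,0,0,0,2,0,0,0,0,0,0,2])

```text
t: 28.12
tool_pos: [0.513, 0.2108, 0.2097]
orientation: [-0.558, -3.073, 0.002]
force: [-0.1, -0.3, -2.6]
opening: 0.0265
```

```bash
python3 - <<'E'
from h import *
go([.541,.312,.11],1.2)
E
```

```text
t 28.12 tcp [0.513  0.2108 0.2097] shift cm [ 2.8  10.12 -9.97] turn [-0.002 -0.018 -0.011] F [-0.1 -0.3 -2.6] open 0.0265 q6 -0.92
```

```bash
cat > circ.py <<'E'
from h import *
from scipy.optimize import least_squares
def circ(cam,c,zl,zh,r,rm=.075,rmin=0):
    im,d,p=cloud(cam); rr=np.hypot(p[...,0]-c[0],p[...,1]-c[1])
    q=p[(d>0)&(p[...,2]>zl)&(p[...,2]<zh)&(rr<rm)&(rr>rmin)]
    if len(q)<8: print(cam,"few",len(q)); return
    s=least_squares(lambda v:np.hypot(q[:,0]-v[0],q[:,1]-v[1])-r,c,loss="soft_l1",f_scale=.003).x
    print(cam,len(q),"centre",s.round(4),"resid",np.abs(np.hypot(q[:,0]-s[0],q[:,1]-s[1])-r).mean().round(4))
E
python3 - <<'E'
from circ import *
for c in ("side","top"):
    circ(c,(.541,.312),.054,.066,.048,.06,.03)
    for r in cut_out("tub",c)[:1]:
        pass
    print(spot("tub",c))
E
```

```text
side 167 centre [0.5365 0.3091] resid 0.0014
[([0.539, 0.314, 0.004], 0.67)]
top 37 centre [0.5391 0.3083] resid 0.0012
[([0.54, 0.31, 0.005], 0.61)]
```

apply_moves(commands=[1,4,0,0,-0.01,0,2,1,4,-2,0,0,0,2,0.6,1.5,-3,0,0,0,2,0,0,-3,0,0,0,2,0,0,-1.5,0,0,0,2,0,0,0,0,0,0,2])

```text
t: 29.18
tool_pos: [0.5449, 0.2993, 0.1168]
orientation: [-0.585, -3.086, -0.005]
force: [0.6, -0.9, -1.8]
opening: 0.0264
```

```bash
python3 - <<'E'
from h import *
go([.5395,.310,.075],1.2)
E
```

```text
t 29.18 tcp [0.5449 0.2993 0.1168] shift cm [-0.54  1.07 -4.18] turn [-0.003 -0.     0.004] F [ 0.6 -0.9 -1.8] open 0.0264 q6 -0.78
```

apply_moves(commands=[-0.6,1,-1.5,0,0,0,2,0,0,-1.2,0,0,0,2,0,0,0,0,0,0,2])

```text
t: 29.55
tool_pos: [0.5401, 0.31, 0.0909]
orientation: [0.586, 3.084, 0.009]
force: [-0.1, 1.2, -1.4]
opening: 0.0265
```

```bash
python3 - <<'E'
from circ import *
go([.5395,.310,.075],1.2)
im,d=read_camera("side"); cv2.imwrite("pics/h.png",cv2.resize(im[130:230,130:250],None,fx=5,fy=5))
for c in ("side","top","wrist"):
    print(c); im,d,p=cloud(c); h=cv2.cvtColor(im,cv2.COLOR_BGR2HSV)
    m=(d>0)&(h[...,0]>105)&(h[...,0]<128)&(h[...,1]>150)&(np.hypot(p[...,0]-.54,p[...,1]-.31)<.08)&(p[...,2]>.06)
    if m.sum()>10:
        q=p[m]; print(m.sum(),"lid min",q.min(0).round(4),"max",q.max(0).round(4),"mid",((q.max(0)+q.min(0))/2).round(4))
    print("tub",spot("tub",c),"lid",spot("lid",c),"knob",spot("lid_knob",c))
circ("side",(.539,.31),.02,.056,.05,.06,.03); circ("top",(.539,.31),.01,.056,.05,.06,.03); circ("wrist",(.539,.31),.02,.056,.05,.06,.03)
E
```

```text
t 29.55 tcp [0.5401 0.31   0.0909] shift cm [-0.06  0.   -1.59] turn [-0.005  0.004  0.005] F [-0.1  1.2 -1.4] open 0.0265 q6 -0.76
side
675 lid min [0.4791 0.2508 0.061 ] max [0.5922 0.3618 0.305 ] mid [0.5356 0.3063 0.183 ]
tub [([0.536, 0.314, 0.002], 0.77)] lid [([0.537, 0.313, 0.092], 0.67), ([0.547, 0.014, 0.143], 0.48)] knob [([0.541, 0.315, 0.136], 0.57), ([0.646, -0.023, 0.193], 0.37)]
top
125 lid min [0.4848 0.2349 0.0921] max [0.5941 0.309  0.2486] mid [0.5395 0.272  0.1704]
tub [([0.542, 0.311, 0.005], 0.61)] lid [([0.543, 0.31, 0.087], 0.66)] knob [([0.641, -0.017, -0.002], 0.74), ([0.541, 0.31, 0.139], 0.6)]
wrist
12667 lid min [0.4803 0.256  0.0887] max [0.5734 0.3681 0.2097] mid [0.5269 0.312  0.1492]
tub [] lid [([0.542, 0.308, 0.089], 0.9)] knob [([0.535, 0.306, 0.137], 0.82)]
side 302 centre [0.537  0.3107] resid 0.0017
top 52 centre [0.5334 0.3108] resid 0.0016
wrist 18 centre [0.5303 0.3039] resid 0.0003
```

View pics/h.png

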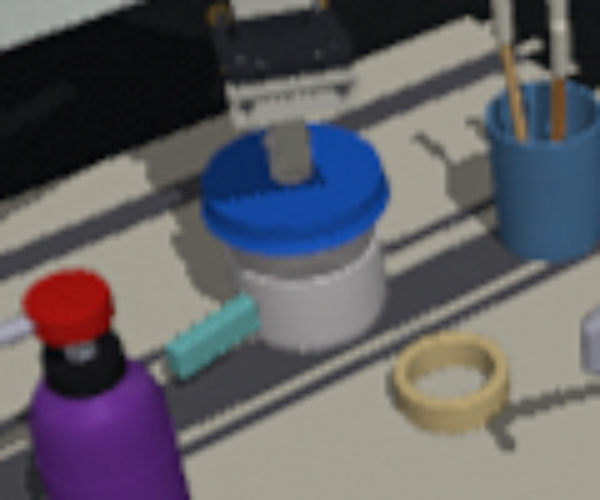

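The side crop shows the lid held level over the tub, about 30 mm above the rim and concentric within about 3 mm. I lower it, watching the force.

apply_moves(commands=[-0.2,0,-1,0,0,0,2,0,0,-0.8,0,0,0,2,0,0,-0.6,0,0,0,2,0,0,0,0,0,0,2])

```text
t: 30.85
tool_pos: [0.5378, 0.3098, 0.0651]
orientation: [0.587, 3.084, 0.009]
force: [-0.3, 0.6, -1.2]
opening: 0.0268
```

```bash
python3 - <<'E'
from h import *
go([.538,.310,.055],1.2)
E
```

```text
t 30.85 tcp [0.5378 0.3098 0.0651] shift cm [ 0.02  0.02 -1.01] turn [-0.005  0.003  0.005] F [-0.3  0.6 -1.2] open 0.0268 q6 -0.76
```

apply_moves(commands=[0,0,-0.4,-0.005,0.003,0,2,0,0,-0.3,0,0,0,2,0,0,0,0,0,0,2])

```text
t: 31.22
tool_pos: [0.5381, 0.3099, 0.0579]
orientation: [0.587, 3.086, 0.0]
force: [-0.6, 0.2, -2.2]
opening: 0.0264
```

apply_moves(commands=[0,0,-0.3,0,0,0,2,0,0,0,0,0,0,2])

```text
t: 31.48
tool_pos: [0.5388, 0.3103, 0.0558]
orientation: [0.587, 3.084, 0.002]
force: [0.5, 0.1, -1.5]
opening: 0.0269
```

apply_moves(commands=[0,0,-0.25,0,0,0,2,0,0,0,0,0,0,2])

```text
t: 31.72
tool_pos: [0.5393, 0.3105, 0.0545]
orientation: [0.587, 3.083, 0.003]
force: [-0.6, -0.5, -2.3]
opening: 0.0265
```

apply_moves(commands=[-0.05,0,-0.3,0,0,0,2,0,0,-0.2,0,0,0,2])

```text
t: 31.98
tool_pos: [0.5398, 0.3108, 0.0519]
orientation: [0.586, 3.081, 0.004]
force: [-5.1, -2.5, 10.3]
opening: 0.0271
```

apply_moves(commands=[-0.05,0,-0.3,0,0,0,2,0,0,-0.2,0,0,0,2])

```text
t: 32.22
tool_pos: [0.54, 0.3108, 0.05]
orientation: [0.586, 3.08, 0.005]
force: [-7.9, -3.5, 16.0]
opening: 0.0264
```

apply_moves(commands=[-0.1,0,-0.3,0,0,0,2,0,0,-0.3,0,0,0,2])

```text
t: 32.48
tool_pos: [0.5406, 0.3109, 0.05]
orientation: [0.585, 3.077, 0.007]
force: [-12.3, -5.5, 23.2]
opening: 0.0269
```

```bash
python3 - <<'E'
from circ import *
go([.538,.310,.048],1.2)
for c in ("side","top","wrist"):
    im,d=read_camera(c); print(c,"tub",spot("tub",c)[:1],"lid",spot("lid",c)[:1],"knob",spot("lid_knob",c)[:1])
E
```

```text
t 32.48 tcp [0.5406 0.3109 0.05  ] shift cm [-0.26 -0.09 -0.2 ] turn [-0.003  0.01   0.005] F [-12.3  -5.5  23.2] open 0.0269 q6 -0.75
side tub [([0.539, 0.313, 0.001], 0.81)] lid [([0.535, 0.312, 0.047], 0.96)] knob [([0.54, 0.315, 0.099], 0.78)]
top tub [] lid [([0.542, 0.31, 0.046], 0.47)] knob [([0.539, 0.311, 0.098], 0.6)]
wrist tub [] lid [([0.537, 0.31, 0.048], 0.67)] knob [([0.538, 0.311, 0.094], 0.74)]
```

It stops at 23 N and the lid origin reads about 0.047 m, which matches home. I release, rise and check.

apply_moves(commands=[0,0,0.3,0,0,0,2,0,0,0,0,0,0,6,0,0,0,0,0,0,6,0,0,0,0,0,0,6,0,0,0,0,0,0,6,0,0,3,0,0,0,6,0,0,4,0,0,0,6,0,0,4,0,0,0,6])

```text
t: 34.08
tool_pos: [0.5365, 0.309, 0.159]
orientation: [0.587, 3.085, -0.003]
force: [0.1, -0.2, 0.7]
opening: 0.0594
```

apply_moves(commands=[0,0,4,0,0,0,6,-3,0,3,0,0,0,6,-3,0,0,0,0,0,6,0,0,0,0,0,0,6])

```text
t: 34.58
tool_pos: [0.4772, 0.3099, 0.2357]
orientation: [0.587, 3.079, 0.005]
force: [0.2, 0.3, 0.2]
opening: 0.0602
```

```bash
python3 - <<'E'
from circ import *
from knob import knob
go([.538,.310,.048],1.2)
for c in ("side","top","wrist"):
    im,d,p=cloud(c)
    if c=="side": cv2.imwrite("pics/i.png",cv2.resize(im[120:250,100:300],None,fx=4,fy=4))
    print(c,"tub",spot("tub",c)[:1],"lid",spot("lid",c)[:1],"knob",spot("lid_knob",c)[:1],"handle",spot("tub_handle",c)[:1])
    h=cv2.cvtColor(im,cv2.COLOR_BGR2HSV)
    m=(d>0)&(h[...,0]>105)&(h[...,0]<128)&(h[...,1]>120)&(np.hypot(p[...,0]-.54,p[...,1]-.31)<.053)&(np.hypot(p[...,0]-.54,p[...,1]-.31)>.017)&(abs(p[...,2]-.07)<.02)
    q=p[m]
    if len(q)>20:
        a=np.linalg.lstsq(np.c_[q[:,:2]-[.54,.31],np.ones(len(q))],q[:,2],rcond=None)[0]; print("lid face",len(q),"slope",a[:2].round(4),"z",a[2].round(4))
for q in ["pump_top","tape","tile","brush_pot","varnish_jar"]: read_camera("side") if q=="pump_top" else 0; print(q,spot(q,"side"))
knob(.096,(.54,.31))
E
```

```text
t 34.58 tcp [0.4772 0.3099 0.2357] shift cm [ 6.080e+00  1.000e-02 -1.877e+01] turn [-0.002  0.007  0.006] F [0.2 0.3 0.2] open 0.0602 q6 -0.71
side tub [([0.539, 0.314, 0.002], 0.73)] lid [([0.536, 0.314, 0.05], 0.62)] knob [([0.541, 0.314, 0.094], 0.66)] handle [([0.455, 0.289, 0.032], 0.89)]
lid face 438 slope [-0.0045  0.0332] z 0.0689
top tub [([0.717, -0.289, 0.001], 0.59)] lid [([0.541, 0.31, 0.044], 0.93)] knob [([0.541, 0.312, 0.097], 0.81)] handle [([0.456, 0.289, 0.03], 0.53)]
lid face 649 slope [-0.0033 -0.0017] z 0.0684
wrist tub [] lid [([0.541, 0.311, 0.049], 0.83)] knob [([0.539, 0.308, 0.096], 0.96)] handle [([0.457, 0.292, 0.029], 0.74)]
lid face 3924 slope [0.0003 0.001 ] z 0.0668
pump_top [([0.644, -0.022, 0.192], 0.94), ([0.342, 0.179, 0.193], 0.73)]
tape [([0.56, 0.177, 0.004], 0.84), ([0.453, 0.289, 0.033], 0.34)]
tile [([0.584, -0.186, 0.001], 0.94)]
brush_pot [([0.707, 0.273, -0.002], 0.87)]
varnish_jar [([0.711, -0.293, -0.003], 0.82)]
wrist 391 mean [0.5382 0.3103 0.0947] mid [0.5389 0.3101 0.0941] ext [0.029 0.028 0.005]
side 51 mean [0.536  0.3091 0.0962] mid [0.5372 0.3107 0.0956] ext [0.027 0.027 0.01 ]
top 74 mean [0.5395 0.3104 0.0963] mid [0.5399 0.3103 0.0961] ext [0.025 0.028 0.009]
```

View pics/i.png

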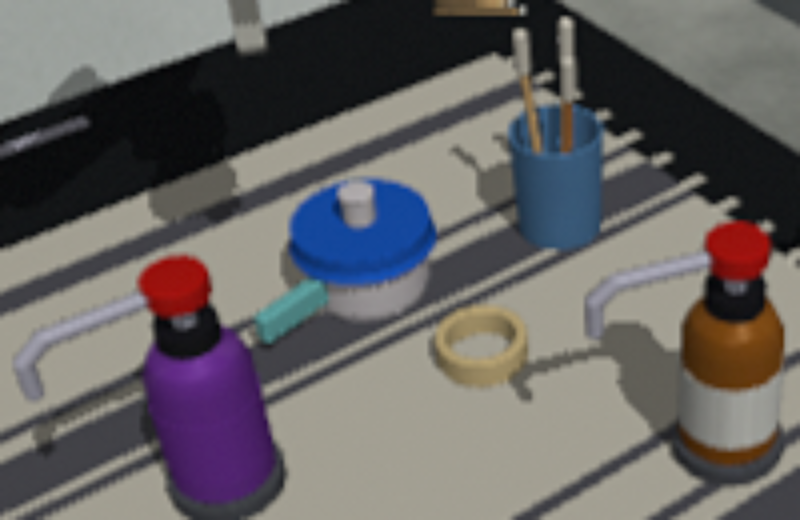

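```bash
python3 -c "
from plant import *
print(close_job())"
```

```text
the job is handed in; nothing more can be done
None
```

The task is done and handed in. No verdict was reported, so the result rests on my own checks.

**What I did:** I carried the tub by its handle over the tape and set it under the amber bottle's spout. I pressed the pump head to its stop (14 N, no further travel) and let it spring back. I then returned the tub to near its starting place and pressed the lid on by its knob, with up to 23 N, until it stopped moving.

**Last checks:**
- **Lid:** its top face is at z 0.067–0.069 (home is 0.068, loose would be 0.074) and the knob top is at about 0.095–0.096. Slope is under 0.005 in the top and wrist views, and the lid is concentric with the tub within about 3 mm.
- **Tub:** it stands at about (0.539, 0.311), roughly 0.3 m from the spout.
- **Pump:** the head is up, at 0.192.
- **Bystanders:** the tape, tile, brush pot and jar stand within about 6 mm of where they were first measured, close to the networks' error.
- **Robot:** the gripper is clear and the wrist force is near zero. The job took about 35 of the 72 s.

**What failed or disagreed:**
- My first grasp closed above the handle. Both cameras showed the fingertips about 26 mm short of the reported TCP, so I allowed for that in every later height.
- The side camera alone gave a lid slope of 0.033. I put that down to skirt points in the fit; it is still within the 0.05 limit.
- In the last top view the "tub" query returned only the varnish jar, so I ignored it.

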